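# Line up the reagent bottles by height

## Robot

A 6-joint arm with a two-finger parallel gripper is mounted at the origin on the work surface. World frame = base frame: x ahead of the robot, y to its left, z up, the work surface at z = 0. Lengths are in m, angles in rad, forces in N, time in s.
With the tool pointing down it reaches from about 0.325 to 0.9 m from the base axis. Payload 3.5 kg.
Tool frame: the origin (TCP) lies between the finger pads; the fingertips stand 22 mm ahead of it and the grasp point (between the pads) lies 3 mm ahead of it (tip_reach is the distance from the TCP to the fingertips, in m); z points along the fingers, x is the direction in which the jaws open and shut, and the axes are right-handed (so a half turn about z gives the same grasp; the last joint's range is limited). The gripper opens to 85 mm and grips with 20 to 120 N. Pads are 22 mm wide; open, the fingers measure 114 mm over their backs; the gripper's body (76 mm by 85 mm) begins 54 mm behind the grasp point. The pads swing forward as they close: fully open they stand 13 mm farther back than shut.
Start: joints at [1.142, 0.276, -0.026, 1.268, 0, 1.467], TCP at [0.2, 0.592, 0.253] pointing down, gripper open.
Joint ranges: [-3.12, 3.12], [-0.85, 1.88], [-1.08, 1.24], [-1.95, 2.15], [-1.57, 1.53], [-3.14, 3.14]. Speed limits (rad/s): [2.57, 2.57, 3.14, 3.14, 3.14, 3.14].

## Interface

Orientations are given as a 3x3 rotation matrix whose columns are the frame's x, y, z axes.
In Python, from cell import movep, movel, set_joints, command_gripper, wait, ik, camera, camera_info, PlanningError, finish_job, current_clock, current_joints, current_qd, current_tau, current_ee_pos, current_ee_rot, current_ft_force, current_torque, current_finger_gap, tip_reach gives the robot as it stands. Calls block until the motion is done:
- movep(position, orientation): joint-space move of the TCP to a pose.
- movel(position, orientation=None, speed=0.15, guard=None): straight line of the TCP; orientation=None keeps the orientation; speed is the mean speed in m/s. With guard (N) it stops when the force on the tool has changed by that much, and returns True; else False.
- set_joints(angles): joint-space move.
- command_gripper(opening, grip_force=None): finger opening in m; grip_force is the grip in N (None keeps the last); returns when the fingers have stopped.
- wait(seconds).
- ik(position, orientation): joint angles nearest the present ones, or None.
- camera(name): name is "side" or "top" or "wrist"; returns the picture (480x640x3 uint8, red, green, blue); there is no depth.
- camera_info(name): a dict with "fx", "fy", "cx", "cy" (pixels), "xyz" and "orientation" of the camera in the world; the wrist camera has in their place "tool_from_camera" (4x4, takes a point from camera to tool coordinates, whose origin is the TCP and whose axes are the tool frame's). Camera axes: x right, y down, z forward; pixel columns grow to the right and rows downward; lengths in m; the calibration is good to about 2 mm. A picture is of the moment at which its call begins: read the wrist's pose just before it. camera_info takes no time and is no camera call.
A pose or a line that the arm cannot do raises PlanningError and nothing moves.
- finish_job(): hands the job in, once; it reports no verdict.
Readings, each from a call of its own:
- current_clock(): time.
- current_joints(): joint angles.
- current_qd(): joint speeds.
- current_tau(): joint torques, N m.
- current_ee_pos(): TCP position.
- current_ee_rot(): TCP orientation.
- current_ft_force(): force on the tool from outside, world axes, zero at the start.
- current_torque(): the same for the moment, N m.
- current_finger_gap(): finger opening in m.
Only numpy, scipy, OpenCV 4.12 (cv2) and the standard library are available. Lean on these libraries where they do the work, as an engineer would, in place of code of your own. Each camera call takes 0.05 s, during which the arm holds its last target.

## Task

Line up the four white reagent bottles for the analysis on the round rubber pads of the low grey-blue shelf, in order of height: the shortest on the pad nearest the black sample-cell holder, rising pad by pad to the tallest at the far end. Stand each bottle upright in the middle of its own pad, setting it down rather than dropping it, and do not knock the small glass flask over.

Things in the scene. Friction and masses are not known exactly. Their poses are not given: they have to be found in the camera images.
- bottle_s: the shortest of four white round plastic reagent bottles with grey screw caps; 70 mm tall, body 34 mm in diameter with straight sides up to 44 mm, then a sloping shoulder and a cap 24 mm in diameter; about 45 g (up to a third more or less); stands loose on the bench; origin at the centre of its underside, z along its axis
- bottle_m: the second shortest of four white round plastic reagent bottles with grey screw caps; 90 mm tall, body 40 mm in diameter with straight sides up to 60 mm, then a sloping shoulder and a cap 26 mm in diameter; about 85 g (up to a third more or less); stands loose on the bench; origin at the centre of its underside, z along its axis
- bottle_l: the second tallest of four white round plastic reagent bottles with grey screw caps; 110 mm tall, body 50 mm in diameter with straight sides up to 76 mm, then a sloping shoulder and a cap 30 mm in diameter; about 160 g (up to a third more or less); stands loose on the bench; origin at the centre of its underside, z along its axis
- bottle_xl: the tallest of four white round plastic reagent bottles with grey screw caps; 130 mm tall, body 60 mm in diameter with straight sides up to 96 mm, then a sloping shoulder and a cap 34 mm in diameter; about 290 g (up to a third more or less); stands loose on the bench; origin at the centre of its underside, z along its axis
- pad_a: one of four alike round black rubber pads, 50 mm across and 3 mm thick, fixed in a straight row 85 mm apart (centre to centre) along a low grey-blue shelf board (90 mm wide, 345 mm long, 15 mm high, long side roughly along y, turned by up to 0.15 rad); which letter lies where in the row changes; origin at the centre of its underside, 15 mm above the bench (its top is at 18 mm), y along the row
- pad_b: one of four alike round black rubber pads, 50 mm across and 3 mm thick, fixed in a straight row 85 mm apart (centre to centre) along a low grey-blue shelf board (90 mm wide, 345 mm long, 15 mm high, long side roughly along y, turned by up to 0.15 rad); which letter lies where in the row changes; origin at the centre of its underside, 15 mm above the bench (its top is at 18 mm), y along the row
- pad_c: one of four alike round black rubber pads, 50 mm across and 3 mm thick, fixed in a straight row 85 mm apart (centre to centre) along a low grey-blue shelf board (90 mm wide, 345 mm long, 15 mm high, long side roughly along y, turned by up to 0.15 rad); which letter lies where in the row changes; origin at the centre of its underside, 15 mm above the bench (its top is at 18 mm), y along the row
- pad_d: one of four alike round black rubber pads, 50 mm across and 3 mm thick, fixed in a straight row 85 mm apart (centre to centre) along a low grey-blue shelf board (90 mm wide, 345 mm long, 15 mm high, long side roughly along y, turned by up to 0.15 rad); which letter lies where in the row changes; origin at the centre of its underside, 15 mm above the bench (its top is at 18 mm), y along the row
- cell_holder: black sample-cell holder, a fixed block 80 x 70 x 45 mm with a small capped glass vial standing in its top (92 mm high in all); stands just past one or the other end of the row of pads, in line with it, 97.5 mm from the nearest pad's centre; past the other end stands a fixed white tub, 80 mm in diameter and 62 mm high, also 97.5 mm from its nearest pad's centre; origin at the centre of its underside
- flask: small conical green-tinted glass flask, 70 mm tall, 42 mm across its base, 22 mm at its lip, loose, standing between the bottles; a bystander; origin at the centre of its underside, z up its axis. (A clear beaker, 36 mm across and 28 mm high, and a black rubber stopper, 32 mm across and 26 mm high, also stand between the bottles.)
There are look-alikes about, which are no part of the job. What is shaped like the bottle_m but pink or purple is not meant.

How it is judged:
At the end, for the whole second after the job is handed in: Each bottle stands upright (within 0.1 rad) and at rest on its own pad, its axis within 12 mm of the pad's centre; counted from the cell holder the order is shortest, second shortest, second tallest, tallest ((horizontal distance between bottle_s and pad_a below 0.012 m or horizontal distance between bottle_s and pad_b below 0.012 m or horizontal distance between bottle_s and pad_c below 0.012 m or horizontal distance between bottle_s and pad_d below 0.012 m) and horizontal distance between bottle_s and cell_holder between 0.0675 and 0.1275 m and height (world z) of bottle_s between 0.014 and 0.023 m and angle between each of bottle_s, bottle_m, bottle_l, bottle_xl's own z axis and vertical below 0.1 rad and linear speed of each of bottle_s, bottle_m, bottle_l, bottle_xl below 0.02 m/s and (horizontal distance between bottle_m and pad_a below 0.012 m or horizontal distance between bottle_m and pad_b below 0.012 m or horizontal distance between bottle_m and pad_c below 0.012 m or horizontal distance between bottle_m and pad_d below 0.012 m) and horizontal distance between bottle_m and cell_holder between 0.1525 and 0.2125 m and height (world z) of bottle_m between 0.014 and 0.023 m and (horizontal distance between bottle_l and pad_a below 0.012 m or horizontal distance between bottle_l and pad_b below 0.012 m or horizontal distance between bottle_l and pad_c below 0.012 m or horizontal distance between bottle_l and pad_d below 0.012 m) and horizontal distance between bottle_l and cell_holder between 0.2375 and 0.2975 m and height (world z) of bottle_l between 0.014 and 0.023 m and (horizontal distance between bottle_xl and pad_a below 0.012 m or horizontal distance between bottle_xl and pad_b below 0.012 m or horizontal distance between bottle_xl and pad_c below 0.012 m or horizontal distance between bottle_xl and pad_d below 0.012 m) and horizontal distance between bottle_xl and cell_holder between 0.3225 and 0.3825 m and height (world z) of bottle_xl between 0.014 and 0.023 m); the robot touches nothing.
It fails at once if the glass flask is knocked over (angle between flask's own z axis and vertical above 0.6 rad).
It fails at once if a bottle is dropped: falls freely at over 0.7 m/s (a fall of some 25 mm) ((linear speed of bottle_s above 0.7 m/s and not (contact force between bottle_s and the fingers above 0.05 N)) or (linear speed of bottle_m above 0.7 m/s and not (contact force between bottle_m and the fingers above 0.05 N)) or (linear speed of bottle_l above 0.7 m/s and not (contact force between bottle_l and the fingers above 0.05 N)) or (linear speed of bottle_xl above 0.7 m/s and not (contact force between bottle_xl and the fingers above 0.05 N))).
It also fails if it takes over 136 s, if anything falls off the work surface, if the arm or the gripper's body presses on something with over 40 N, if the wrist force passes 120 N, or if a joint passes its speed limit or range.

## Working session

There is one attempt and no reset: what is moved stays moved. The work goes in short steps, each a Python script; the robot and the scene stay as the last script left them, time stands still between calls to the robot, and variables do not carry over. Pictures are saved under pics/ and viewed, and the job is handed in when it is done.

```bash
mkdir -p pics; ls; python3 - <<'E'
from cell import *
import cv2
for n in("side","top","wrist"):
    cv2.imwrite(f"pics/{n}0.png",camera(n)[:,:,::-1]); i=camera_info(n); print(n,i)
print(current_clock(),current_ee_pos(),current_ee_rot(),current_finger_gap(),tip_reach)
E
```

```text
pics
side {'fx': 539.5938171511156, 'fy': 539.5938171511156, 'cx': 313.958410343812, 'cy': 236.69454621753667, 'xyz': array([0.40450961, 0.559561  , 0.65343626]), 'orientation': array([[-0.9808474 , -0.14993952,  0.12432421],
       [-0.19440295,  0.71402404, -0.67258989],
       [ 0.01207733, -0.68387704, -0.72949731]])}
top {'fx': 489.95618996070715, 'fy': 489.95618996070715, 'cx': 320.7722227802423, 'cy': 236.5828503694492, 'xyz': array([ 0.37755323, -0.02068343,  0.88023605]), 'orientation': array([[ 4.16913824e-04, -9.88497167e-01,  1.51238805e-01],
       [-9.99892062e-01,  1.80907977e-03,  1.45805109e-02],
       [-1.46863968e-02, -1.51228559e-01, -9.88389717e-01]])}
wrist {'fx': 336.5162298272059, 'fy': 336.5162298272059, 'cx': 320.53812585405365, 'cy': 236.57979261039006, 'tool_from_camera': array([[ 9.99999566e-01, -9.31325890e-04,  1.50714935e-06,
        -5.58223836e-04],
       [ 8.85240457e-04,  9.51016182e-01,  3.09139834e-01,
        -7.95214901e-02],
       [-2.89343255e-04, -3.09139699e-01,  9.51016594e-01,
        -1.21103067e-01],
       [ 0.00000000e+00,  0.00000000e+00,  0.00000000e+00,
         1.00000000e+00]])}
0.15 [0.19978362 0.59160367 0.25240569] [[ 3.19996847e-01  9.47418317e-01 -7.41489482e-04]
 [ 9.47416989e-01 -3.19997649e-01 -1.59814176e-03]
 [-1.75138367e-03 -1.91099407e-04 -9.99998448e-01]] 0.08513416737890867 0.022
```

View pics/top0.png

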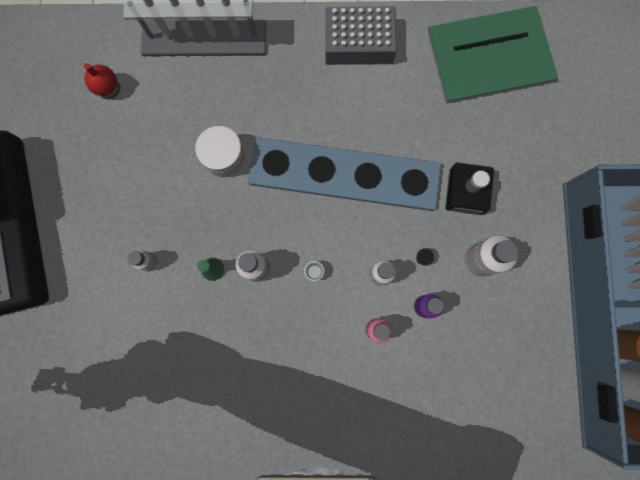

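View pics/side0.png

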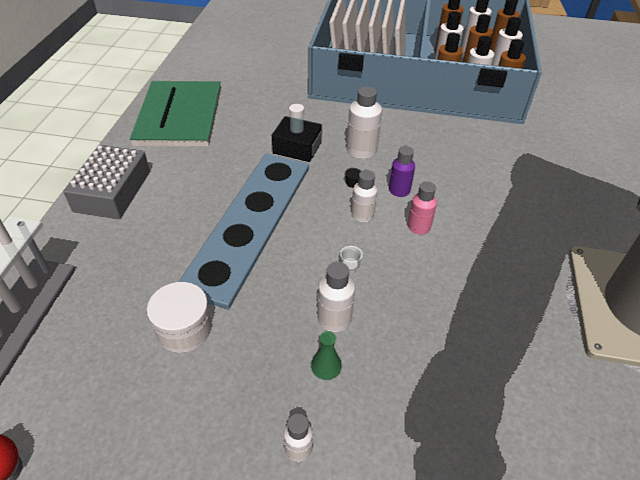

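Top view. The white bottles have their caps at about s (137,259), l (248,262), m (386,271) and xl (504,251). 

- **Look-alikes:** purple bottle (430,306), pink bottle (379,330), white tub (218,148), white vial in the cell holder (480,179).
- **Flask:** green, at (210,268).
- **Pads:** (276,162), (321,169), (368,176) and (415,182). The cell holder is on the right, so s goes on the rightmost pad.

Next I'll measure these and check them on close crops.

```bash
cat > h.py <<'E'
import numpy as np, cv2
from cell import *
def ray(name,uv,z):
    i=camera_info(name); R=np.array(i["orientation"]);c=np.array(i["xyz"])
    d=R@np.array([(uv[0]-i["cx"])/i["fx"],(uv[1]-i["cy"])/i["fy"],1])
    return (c+d*(z-c[2])/d[2])
def proj(name,p):
    i=camera_info(name); R=np.array(i["orientation"]);q=R.T@(np.asarray(p)-i["xyz"])
    return np.array([i["fx"]*q[0]/q[2]+i["cx"],i["fy"]*q[1]/q[2]+i["cy"]])
E
python3 - <<'E'
from h import *
im=cv2.imread("pics/top0.png")
# pads
g=im.max(2); roi=np.zeros_like(g); roi[140:205,255:435]=1
m=((g<50)&(roi>0)).astype(np.uint8)
n,l,st,ce=cv2.connectedComponentsWithStats(m)
for k in range(1,n):
    if st[k,4]>200: print("pad",ce[k].round(1),st[k],ray("top",ce[k],.018).round(4))
def crop(n,im,cx,cy,r):
    c=im[max(0,cy-r):cy+r,max(0,cx-r):cx+r]; return cv2.resize(c,(300,300),interpolation=cv2.INTER_CUBIC)
row=np.vstack([np.hstack([crop(0,im,x,y,25) for x,y in p]) for p in [[(139,260),(251,264)],[(384,271),(497,253)]]])
cv2.imwrite("pics/crop.png",row)
E
```

```text
pad [275.4 162.5] [263 151  26  24 492] [0.6464 0.0749 0.018 ]
pad [321.3 169. ] [309 157  26  25 500] [ 0.6339 -0.0089  0.018 ]
pad [367.6 175.4] [355 163  26  25 495] [ 0.6215 -0.0928  0.018 ]
pad [414.2 181.9] [402 170  26  25 512] [ 0.609  -0.1768  0.018 ]
```

View pics/crop.png

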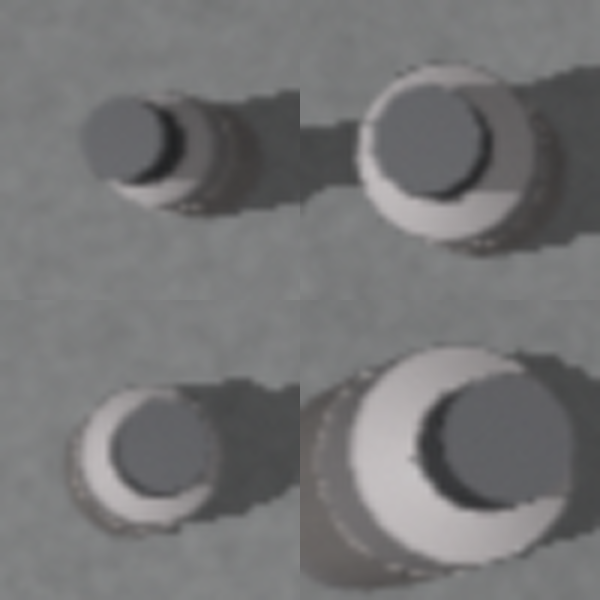

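The crop shows grey-capped white bottles of four different sizes. Their diameters and pad spacing (84.8 mm) match the description. Now I'll compute positions and cross-check them with the side camera.

```bash
python3 - <<'E'
from h import *
im=cv2.imread("pics/side0.png")
B=dict(s=((139,260),(123,137),.07),l=((251,264),(127,140),.11),m=((384,271),(162,147),.09),xl=((497,253),(208,140),.13))
for k,(c,u,h) in B.items():
    px=np.array(c)-25+np.array(u)/6-.42
    p=ray("top",px,h); print(k,p.round(4),np.hypot(*p[:2]).round(3))
    # project cap top outline and base into side & top
    t=np.linspace(0,2*np.pi,40)
    for z,r in((h,dict(s=12,m=13,l=15,xl=17)[k]/1e3),(0,dict(s=17,m=20,l=25,xl=30)[k]/1e3)):
        q=np.array([proj("side",[p[0]+r*np.cos(a),p[1]+r*np.sin(a),z]) for a in t])
        cv2.polylines(im,[np.round(q*8).astype(int)],True,(0,0,255),1,shift=3)
for p in [(.6464,.0749),(.6339,-.0089),(.6215,-.0928),(.609,-.1768)]:
    q=np.array([proj("side",[p[0]+.025*np.cos(a),p[1]+.025*np.sin(a),.018]) for a in t])
    cv2.polylines(im,[np.round(q*8).astype(int)],True,(0,0,255),1,shift=3)
cv2.imwrite("pics/sideov.png",cv2.resize(im[80:480,150:450],None,fx=2,fy=1.5*4/3)[:,:] [:800,:600])
cv2.imwrite("pics/sideov_a.png",cv2.resize(im[80:280,150:450],None,fx=2.6,fy=2.6))
cv2.imwrite("pics/sideov_b.png",cv2.resize(im[255:475,150:450],None,fx=2.6,fy=2.6))
E
```

```text
s [0.4669 0.3034 0.07  ] 0.557
l [0.4551 0.1078 0.11  ] 0.468
m [ 0.4437 -0.1135  0.09  ] 0.458
xl [ 0.4696 -0.2941  0.13  ] 0.554
```

View pics/sideov_a.png

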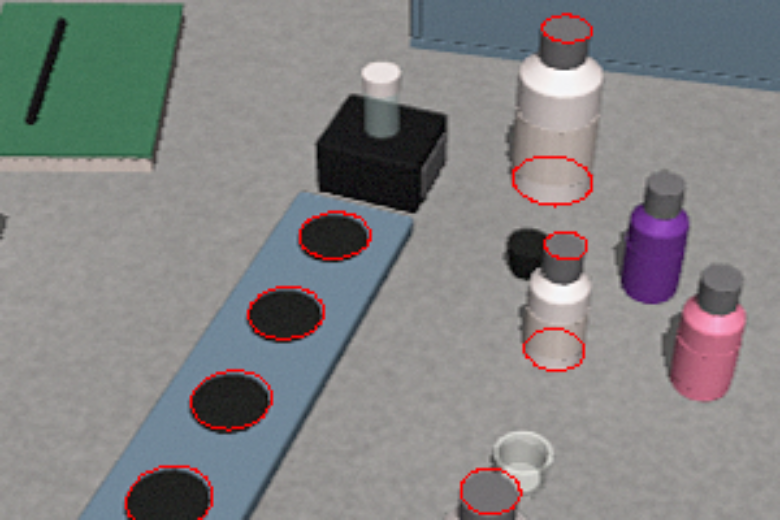

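View pics/sideov_b.png

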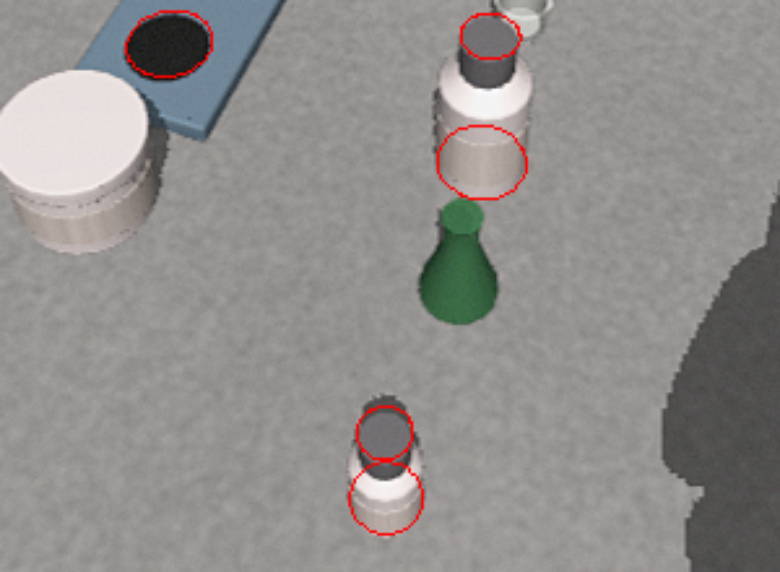

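Side overlay agrees within about 2 mm. Pick and place will both use jaws perpendicular to the row, which keeps the fingers clear of the flask at the l pick and of neighbouring bottles on the shelf. I'll check IK for all poses, then start with s.

```bash
cat >> h.py <<'E'
P=dict(xl=(.6464,.0749),l=(.6339,-.0089),m=(.6215,-.0928),s=(.609,-.1768))
K=dict(s=(.4669,.3034),l=(.4551,.1078),m=(.4437,-.1135),xl=(.4696,-.2941))
G=dict(s=.028,m=.045,l=.065,xl=.086)
O=dict(s=.065,m=.065,l=.08,xl=.085)
F=dict(s=25,m=25,l=30,xl=40)
d=np.array([.6464-.609,.0749+.1768]);d/=np.hypot(*d)
def rot(sgn):
    x=sgn*np.array([d[1],-d[0],0]);z=np.array([0,0,-1.]);return np.column_stack([x,np.cross(z,x),z])
E
python3 - <<'E'
from h import *
print("pink",ray("top",(382,330),.09))
for s in(1,-1):
    for k in K:
        for (x,y),z in((K[k],G[k]),(K[k],G[k]+.16),(P[k],G[k]+.018),(P[k],G[k]+.16)):
            q=ik([x,y,z],rot(s)); print(s,k,None if q is None else np.round(q,2))
E
```

```text
pink [ 0.34872159 -0.10600452  0.09      ]
1 s [ 0.46  0.37 -0.42  0.77  0.    2.18]
1 s [ 0.46  0.2  -0.27  1.1   0.    2.18]
1 s [-0.38  0.46 -0.23  0.88  0.    1.33]
1 s [-0.38  0.33 -0.09  1.15  0.    1.33]
1 l [ 0.09  0.19 -0.59  0.8   0.    1.81]
1 l [ 0.09  0.01 -0.39  1.16  0.    1.81]
1 l [-0.12  0.42 -0.2   0.95  0.    1.6 ]
1 l [-0.12  0.31 -0.05  1.22  0.    1.6 ]
1 m [-0.39  0.2  -0.62  0.75  0.    1.33]
1 m [-0.39  0.01 -0.44  1.12  0.    1.33]
1 m [-0.25  0.44 -0.23  0.9   0.    1.47]
1 m [-0.25  0.31 -0.09  1.18  0.    1.47]
1 xl [-0.68  0.3  -0.38  0.89  0.    1.04]
1 xl [-0.68  0.16 -0.19  1.22  0.    1.04]
1 xl [ 0.02  0.43 -0.14  1.    0.    1.73]
1 xl [0.02 0.33 0.02 1.27 0.   1.73]
-1 s [ 0.46  0.37 -0.42  0.77  0.   -0.96]
-1 s [ 0.46  0.2  -0.27  1.1   0.   -0.96]
-1 s [-0.38  0.46 -0.23  0.88  0.   -1.81]
-1 s [-0.38  0.33 -0.09  1.15  0.   -1.81]
-1 l [ 0.09  0.19 -0.59  0.8   0.   -1.33]
-1 l [ 0.09  0.01 -0.39  1.16  0.   -1.33]
-1 l [-0.12  0.42 -0.2   0.95  0.   -1.54]
-1 l [-0.12  0.31 -0.05  1.22  0.   -1.54]
-1 m [-0.39  0.2  -0.62  0.75  0.   -1.82]
-1 m [-0.39  0.01 -0.44  1.12  0.   -1.82]
-1 m [-0.25  0.44 -0.23  0.9   0.   -1.67]
-1 m [-0.25  0.31 -0.09  1.18  0.   -1.67]
-1 xl [-0.68  0.3  -0.38  0.89  0.   -2.1 ]
-1 xl [-0.68  0.16 -0.19  1.22  0.   -2.1 ]
-1 xl [ 0.02  0.43 -0.14  1.    0.   -1.41]
-1 xl [ 0.02  0.33  0.02  1.27  0.   -1.41]
```

```bash
cat >> h.py <<'E'
R1=rot(1)
def pick(k):
    x,y=K[k]; 
    movep([x,y,G[k]+.17],R1); command_gripper(O[k])
    movel([x,y,G[k]+.05],R1,speed=.2)
    hit=movel([x,y,G[k]],R1,speed=.08,guard=8)
    print(k,"down",hit,np.round(current_ee_pos(),4))
    if hit: return
    command_gripper(O[k]-.001,grip_force=F[k]); command_gripper(0.01,grip_force=F[k])
    print("gap",current_finger_gap(),current_clock())
    movel([x,y,G[k]+.01],R1,speed=.05); movel([x,y,G[k]+.16],R1,speed=.15)
    print("gap",current_finger_gap(),current_ft_force())
    i=0
def place(k):
    x,y=P[k]
    movel([x,y,G[k]+.16],R1,speed=.2)
    movel([x,y,G[k]+.03],R1,speed=.12); wait(.2)
    hit=movel([x,y,G[k]+.015],R1,speed=.02,guard=3)
    print("touch",hit,np.round(current_ee_pos(),4),"gap",current_finger_gap())
def release(k):
    x,y=P[k]
    g=current_finger_gap(); command_gripper(g+.006); command_gripper(min(.085,g+.03)); wait(.2)
    movel([x,y,G[k]+.17],R1,speed=.12); print(current_clock())
def snap(n,name): cv2.imwrite(f"pics/{name}.png",camera(n)[:,:,::-1])
E
python3 - <<'E'
from h import *
pick("s"); snap("side","s1")
E
```

```text
s down False [0.4671 0.3035 0.0281]
gap 0.0332005374309218 4.0833
gap 0.033605634416426236 [ 0.14663379 -0.1883416  -0.54022621]
```

View pics/s1.png

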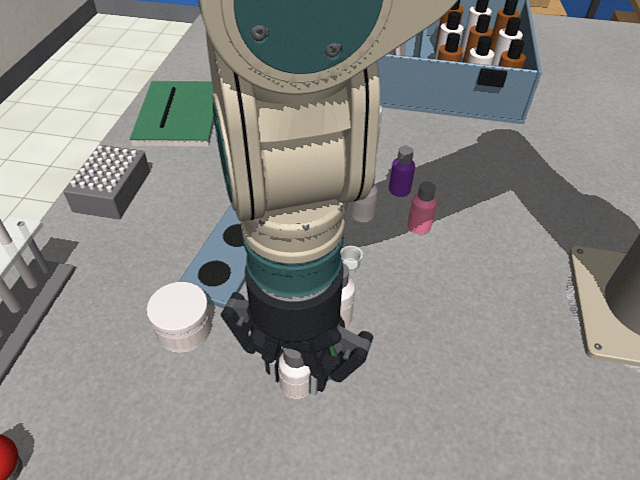

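Bottle s is held upright (around (297,370)), gap 33.6 mm against its 34 mm diameter, and the 0.5 N load fits its weight.

```bash
python3 - <<'E'
from h import *
place("s"); snap("side","s2")
release("s")
pick("m"); 
E
```

```text
touch True [ 0.6088 -0.1767  0.0464] gap 0.033281199667053216
12.5583
m down False [ 0.4441 -0.1137  0.0453]
gap 0.039054290844133345 15.6
gap 0.03929764539915365 [-0.15086839 -0.62508225 -0.52198012]
```

View pics/s2.png

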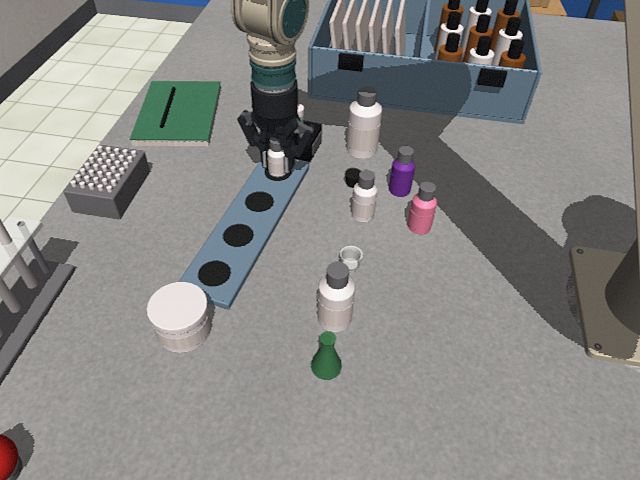

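Bottle s touched down at the expected height (z 0.0464) on the pad at (279,170). Bottle m is gripped. I'll place m, then get l.

```bash
python3 - <<'E'
from h import *
place("m"); release("m")
pick("l"); snap("side","s3"); snap("top","t3")
E
```

```text
touch True [ 0.6213 -0.0928  0.0634] gap 0.03928477451203454
22.375
l down False [0.4555 0.1078 0.0653]
gap 0.0491206557296641 25.7917
gap 0.0490963497104686 [-0.01274921 -0.35568698 -1.04723541]
```

View pics/s3.png

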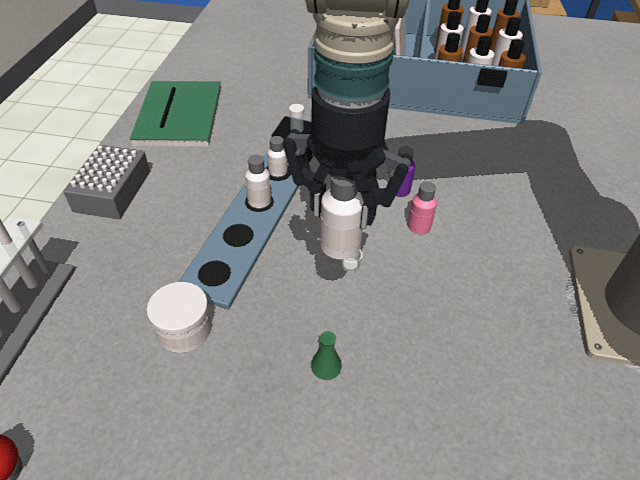

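Bottles s (277,160) and m (258,185) stand on their pads, l is held upright, and the flask is still standing at (327,357). Continuing with l, then xl.

```bash
python3 - <<'E'
from h import *
place("l"); release("l")
pick("xl"); snap("side","s4")
E
```

```text
touch True [ 0.6337 -0.0089  0.0834] gap 0.04930676923293867
32.85
xl down False [ 0.4699 -0.2943  0.0862]
gap 0.0592635517516131 36.4333
gap 0.058995414119304396 [ 0.01278936 -0.06045683 -2.78277774]
```

View pics/s4.png

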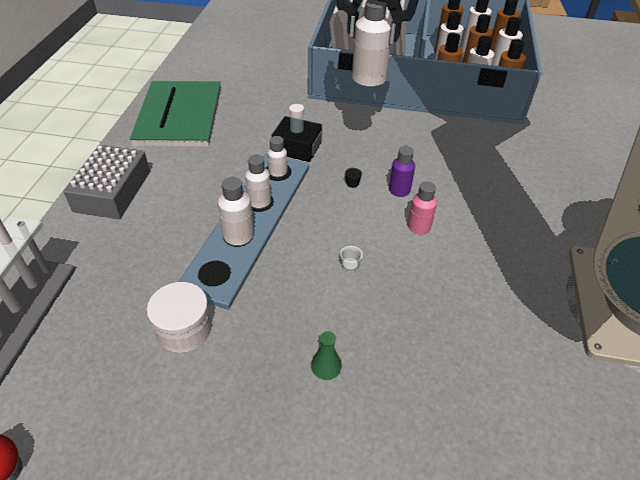

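```bash
python3 - <<'E'
from h import *
place("xl"); release("xl")
movep([.45,.35,.3],R1); wait(.3)
snap("side","s5"); snap("top","t5")
im=cv2.imread("pics/top0.png"); im=cv2.imread("pics/t5.png")
t=np.linspace(0,2*np.pi,40)
for k in P:
    p=P[k];h=dict(s=.07,m=.09,l=.11,xl=.13)[k]+.018
    for z,r in((h,dict(s=12,m=13,l=15,xl=17)[k]/1e3),(.018,.025)):
        q=np.array([proj("top",[p[0]+r*np.cos(a),p[1]+r*np.sin(a),z]) for a in t])
        if z>.02: cv2.polylines(im,[np.round(q*8).astype(int)],True,(0,0,255),1,shift=3)
cv2.imwrite("pics/t5o.png",cv2.resize(im[110:230,240:500],None,fx=3,fy=3,interpolation=cv2.INTER_CUBIC))
E
```

```text
touch True [0.6463 0.0749 0.1048] gap 0.05887822145956857
44.3917
```

View pics/t5o.png

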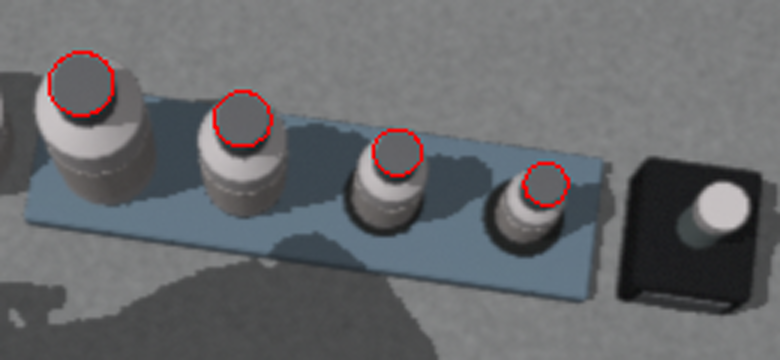

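View pics/s5.png

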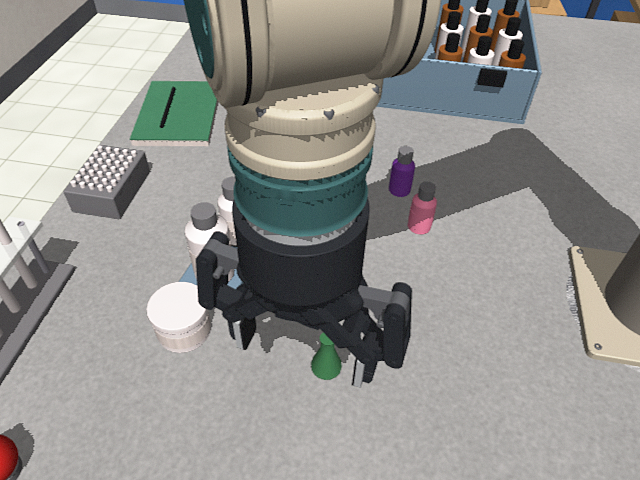

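All four caps sit within 1–2 px of where a bottle centred on its pad should appear (top view). The flask is standing, and the arm is about 0.2 m clear of it. I'm handing in.

```bash
python3 - <<'E'
from cell import *
print(current_clock()); finish_job()
E
```

```text
46.075
the job is handed in; nothing more can be done
```

I placed the four white bottles one at a time on the shelf pads, shortest next to the cell holder and rising to the tallest by the tub. Each was set down slowly until the wrist sensor felt contact. I handed the job in at 46 s of the 136 s allowed; it reports no verdict.

- **Touch-down:** all four bottles made contact within about 1 mm of the expected 18 mm pad height.
- **Position:** the last top view shows every cap within 1–2 px (about 2–3 mm) of where a centred, upright bottle should be, against the 12 mm tolerance.
- **Order and surroundings:** the order s, m, l, xl from the cell holder is right, the flask is still standing, and the arm touches nothing.
- **Limit of the checks:** the arm hid most of the row in the last side picture, so the final position check comes from the top camera only. No check failed or disagreed.

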